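# Pin the hand crank to the antenna positioner's shaft

## Task

The hand crank sits loose on the worm shaft of the antenna positioner. Take the hitch pin from the tool block, push it down through the crank's hub and the shaft's cross hole until its head sits on the hub (the shaft's hole is hidden under the hub: turn the crank to and fro and feel for it), then swing the pin's sprung loop over the free end of the shaft until it has snapped shut. Let go of everything and leave the other things on the bench where they are.

Things in the scene. Friction and masses are not known exactly. Their poses are not given: they have to be found in the camera images.
- positioner: fixed antenna positioner: grey gear head 90 x 80 mm, 150 mm tall, on a 160 x 110 mm foot plate, brass horn antenna on top (to 235 mm above the bench). Origin on the bench under it. Its crank shaft sticks out along local -y; local x runs level across the shaft, z is up. The gear head reaches to local y = -25 mm, the shaft's boss (20 mm radius) to -40 mm
- shaft_end (a point): centre of the free end face of the worm shaft: level, along the positioner's y, 24 mm diameter, axis 135 mm above the bench, end at local y = -113 mm, 7 mm proud of the crank's hub. The gear holds it: it does not turn. Its 9 mm cross hole lies 18 mm in from this end, under the hub's hole, but at a hidden angle about the shaft: it meets the hub's hole at some crank angle from -0.5 to 0.5 rad
- crank (a joint): angle of the crank about the shaft, rad: 0 with the hub's hole upright, growing as the hub's top moves to the positioner's +x (right-hand turn about its +y); stops at -0.75 and 0.75, starts within 0.35 of 0. The crank turns on the shaft with a little friction (0.045 N m) and stays where it is left; a pin standing in the hub's hole will swing it
- crank_knob (a point): middle of the crank's red grip: 60 mm long, 28 mm thick, pointing along the positioner's -y, 90 mm from the shaft axis, at the foot of a flat arm that hangs from the inboard end of the hub
- hub_mouth (a point): centre of the upper mouth of the 9 mm hole through the crank's hub (steel, 38 x 38 mm, 64 mm long, its end face 11 mm from here along -y), on the hub's flat top 19 mm from the shaft axis. Turns with the crank: z points out along the hole, -y to the shaft's free end. The hub's walls are 7 mm thick: a pin's foot stops on the shaft 7 mm below this mouth unless the holes are in line
- pin_head (a point): centre of the hitch pin's brass head, a block 14 x 14 mm, 20 mm tall. Axes: z along the pin from foot to head, x along the loop's pivot, -y the side to which the loop swings. The pivot bosses stand 3 mm out of the two x faces: grip it on its two y faces. It weighs about 75 g and starts upright in the tool block, its head resting on the block's top, 55 mm above the bench
- pin_seat (a point): centre of the underside of the pin's head, 10 mm below pin_head. Below it the round steel shank, 8 mm diameter, 48 mm long, its last 2 mm tapered. Same axes as pin_head
- loop (a joint): angle of the pin's sprung wire loop, rad: 0 standing straight up over the head, 2.99 when shut (swung to the pin's -y side and down round the shaft to lie by the foot of the shank). Pivot along the pin's x, 2 mm below pin_head. An over-centre spring pushes it back up below 1.7 rad (at most 0.12 N m) and snaps it shut above, if the way is free
- loop_bow (a point): middle of the loop's bow, farthest from the pivot: 54 mm from it, 52 mm above pin_head while the loop is up. The loop is of 4 mm wire, 52 mm wide outside, 44 mm inside; the bow carries a red grip sleeve along the pin's x, 8 mm thick, 18 mm long
- tool_block: fixed light grey plastic block 110 x 56 mm (local x, y), 55 mm tall, origin under its centre. The pin stands at local x = -32 mm in a 10 mm hole, 51 mm deep; two nut drivers with blue and orange handles stand fixed at local x = +36 mm, up to 107 mm above the bench
- jar_mid (a point): bystander: small clear jar with a blue cap, 48 mm diameter, 55 mm tall; its centre
- wrench_grip (a point): bystander: small wrench lying on the bench, 140 mm long; a point on its handle
- attenuator_mid (a point): bystander: coaxial attenuator standing on end, 24 mm diameter, 56 mm tall; its centre
Mind the look-alikes: they are no part of the job. What is shaped like the part that bears pin_head but purple is not meant.

How it is judged:
On the way, in this order (a step that is already met when the one before it is completed fails the run):
1. the pin is home in the hub and shaft, its head on the hub, with the loop still up (distance between pin_seat and hub_mouth below 0.004 m and angle between the z axis of pin_seat and the z axis of hub_mouth, either way round below 0.12 rad and value of joint loop below 1.2 rad), for 0.2 s.
2. the loop is swung over the shaft end and shut (value of joint loop above 2.8 rad), for 0.2 s.
At the end, for the whole second after the job is handed in: The pin's head sits on the hub (underside within 4 mm of the hole's mouth, pin within 0.12 rad of the hole's line), its loop is shut (above 2.8 rad) with the bow below the hub on the free-end side of the pin, and the pin is at rest, let go (distance between pin_seat and hub_mouth below 0.004 m and angle between the z axis of pin_seat and the z axis of hub_mouth, either way round below 0.12 rad and value of joint loop above 2.8 rad and z of loop_bow in the frame of hub_mouth below -0.03 m and y of loop_bow in the frame of hub_mouth below 0 m and linear speed of pin below 0.02 m/s); the robot touches nothing.
It fails at once if the jar is moved by more than 15 mm (distance of jar_mid from where it was at the start of the episode above 0.015 m).
It fails at once if the wrench is moved by more than 15 mm (distance of wrench_grip from where it was at the start of the episode above 0.015 m).
It fails at once if the attenuator is moved by more than 15 mm (distance of attenuator_mid from where it was at the start of the episode above 0.015 m).
It also fails if it takes over 72 s, if anything falls off the work surface, if the arm or the gripper's body presses on something with over 40 N, if the wrist force passes 120 N, or if a joint passes its speed limit or range.

## Robot

A 6-joint arm with a two-finger parallel gripper is mounted at the origin on the work surface. World frame = base frame: x ahead of the robot, y to its left, z up, the work surface at z = 0. Lengths are in m, angles in rad, forces in N, time in s.
With the tool pointing down it reaches from about 0.35 to 0.975 m from the base axis. Payload 7.1 kg.
Tool frame: the origin (TCP) lies midway between the tips of the shut fingers; the grasp point (between the pads) lies 19 mm behind it; z points along the fingers, x is the direction in which the jaws open and shut, and the axes are right-handed (so a half turn about z gives the same grasp; the last joint's range is limited). The gripper opens to 88 mm and grips with 3 to 60 N. Pads are 20 mm wide; open, the fingers measure 115 mm over their backs; the gripper's body (75 mm by 178 mm) begins 61 mm behind the grasp point.
Start: joints at [-1.354, 0.423, 1.63, -0, 1.089, -0.019], TCP at [0.146, -0.608, 0.223] pointing down, gripper open.
Joint ranges: [-3, 3], [-0.9, 2.11], [0.09, 2.58], [-1.31, 4.45], [0.11, 2.69], [-2.54, 2.54]. Speed limits (rad/s): [2.39, 2.39, 3.01, 3.14, 3.14, 3.14].

## Interface

Orientations are given as a unit quaternion [w, x, y, z].
In Python, from station import move_pose, movel, movej, command_gripper, wait, inverse_kinematics, read_camera, camera_info, MotionError, job_done, get_time, get_joint_pos, get_qvel, get_effort, get_tcp_pos, get_ee_rot, get_ft_force, get_ft_torque, get_grip_width gives the robot as it stands. Calls block until the motion is done:
- move_pose(position, orientation): joint-space move of the TCP to a pose.
- movel(position, frame=None, v=0.15, until_force=None): straight line of the TCP; frame=None keeps the orientation; v is the mean speed in m/s. With until_force (N) it stops when the force on the tool has changed by that much, and returns True; else False.
- movej(angles): joint-space move.
- command_gripper(opening): opening from 0.0 (shut) to 1.0 (fully open); the grip force is fixed at half the most; returns when the fingers have stopped.
- wait(seconds).
- inverse_kinematics(position, orientation): joint angles nearest the present ones, or None.
- read_camera(name): name is "scene" or "top" or "wrist"; returns the picture (400x640x3 uint8, red, green, blue); there is no depth.
- camera_info(name): a dict with "intrinsics" (3x3 intrinsics, pixels), "T" (4x4, takes a point from camera to world coordinates); the wrist camera has in their place "tool_from_camera" (4x4, takes a point from camera to tool coordinates, whose origin is the TCP and whose axes are the tool frame's). Camera axes: x right, y up, looking along -z (the intrinsics and any distortion apply to the point x, -y, -z); pixel columns grow to the right and rows downward; lengths in m; the calibration is good to about 2 mm. A picture is of the moment at which its call begins: read the wrist's pose just before it. camera_info takes no time and is no camera call.
A pose or a line that the arm cannot do raises MotionError and nothing moves.
- job_done(): hands the job in, once; it reports no verdict.
Readings, each from a call of its own:
- get_time(): time.
- get_joint_pos(): joint angles.
- get_qvel(): joint speeds.
- get_effort(): joint torques, N m.
- get_tcp_pos(): TCP position.
- get_ee_rot(): TCP orientation.
- get_ft_force(): force on the tool from outside, world axes, zero at the start.
- get_ft_torque(): the same for the moment, N m.
- get_grip_width(): opening from 0.0 (shut) to 1.0 (fully open).
Only numpy, scipy, OpenCV 4.12 (cv2) and the standard library are available. Lean on these libraries where they do the work, as an engineer would, in place of code of your own. Each camera call takes 0.05 s, during which the arm holds its last target.

## Working session

There is one attempt and no reset: what is moved stays moved. The work goes in short steps, each a Python script; the robot and the scene stay as the last script left them, time stands still between calls to the robot, and variables do not carry over. Pictures are saved under pics/ and viewed, and the job is handed in when it is done.

```bash
ls; mkdir -p pics
python3 - <<'E'
from station import *
import cv2,numpy as np
for n in ["scene","top","wrist"]:
    im=read_camera(n); cv2.imwrite(f"pics/a_{n}.png",im[:,:,::-1])
    i=camera_info(n); print(n,{k:np.round(v,3).tolist() if not isinstance(v,str) else v for k,v in i.items()})
print(get_time(),get_tcp_pos(),get_ee_rot(),get_grip_width())
E
```

```text
pics
scene {'intrinsics': [[512.378, 0.0, 312.558], [0.0, 512.378, 205.434], [0.0, 0.0, 1.0]], 'T': [[0.004, -0.596, 0.803, 1.428], [1.0, 0.001, -0.004, -0.052], [0.002, 0.803, 0.596, 0.823], [0.0, 0.0, 0.0, 1.0]]}
top {'intrinsics': [[500.852, 0.0, 318.22], [0.0, 500.852, 209.073], [0.0, 0.0, 1.0]], 'T': [[0.021, 0.995, -0.1, 0.369], [-1.0, 0.021, -0.001, -0.033], [0.001, 0.1, 0.995, 1.216], [0.0, 0.0, 0.0, 1.0]]}
wrist {'intrinsics': [[339.16, 0.0, 316.558], [0.0, 339.16, 197.676], [0.0, 0.0, 1.0]], 'tool_from_camera': [[1.0, -0.001, -0.001, 0.001], [-0.001, -0.952, -0.305, -0.084], [-0.0, 0.305, -0.952, -0.162], [0.0, 0.0, 0.0, 1.0]]}
0.15 [ 0.1459425  -0.60727067  0.22208209] [-3.70116064e-04  7.85374255e-01 -6.19020945e-01 -4.60833018e-04] 1.0008390634237778
```

View pics/a_scene.png

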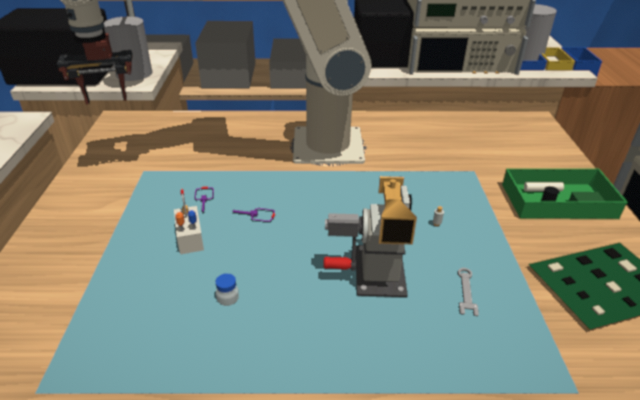

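View pics/a_top.png

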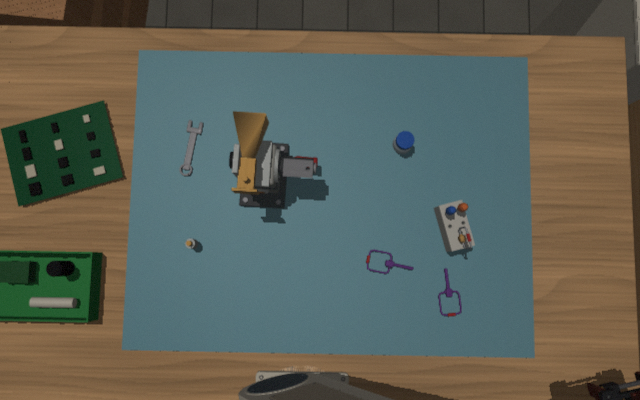

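View pics/a_wrist.png

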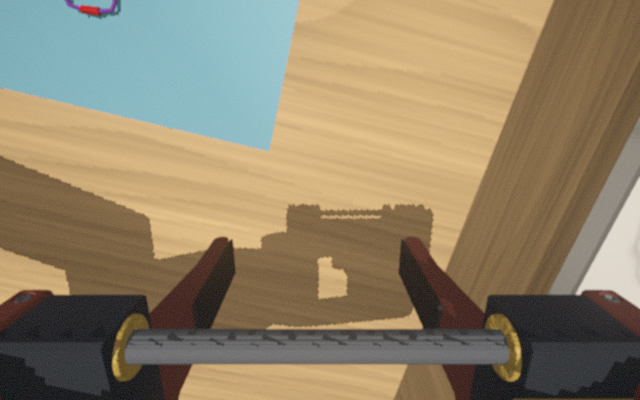

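The scene and top views show two purple look-alikes lying flat (top 385,262 and 449,295). The upright brass pin stands in the tool block (top about 464,238, scene about 183,205). The positioner's shaft points to -y, with the hub's hole near top (308,168). I'll check this in close crops.

Run:
```python
import cv2,numpy as np
t=cv2.imread("pics/a_top.png"); s=cv2.imread("pics/a_scene.png")
a=cv2.resize(t[190:265,420:495],(400,400),interpolation=cv2.INTER_CUBIC)
b=cv2.resize(t[90:215,225:350],(400,400),interpolation=cv2.INTER_CUBIC)
cv2.imwrite("pics/b1.png",np.hstack([a,b]))
a=cv2.resize(s[180:260,150:230],(400,400),interpolation=cv2.INTER_CUBIC)
b=cv2.resize(s[170:300,310:440],(400,400),interpolation=cv2.INTER_CUBIC)
cv2.imwrite("pics/b2.png",np.hstack([a,b]))
```

```text
(no output)
```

View pics/b1.png

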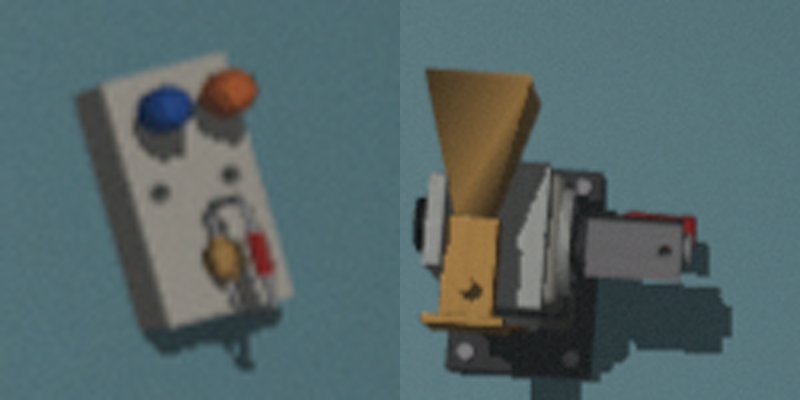

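View pics/b2.png

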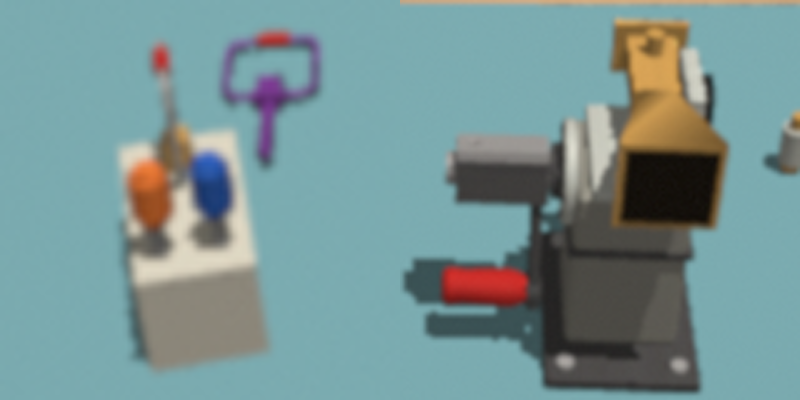

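```bash
cat > h.py <<'E'
from station import *
import numpy as np, cv2
from scipy.spatial.transform import Rotation as R
def ray(n,px,T=None):
    i=camera_info(n); K=np.array(i["intrinsics"])
    if T is None: T=np.array(i["T"])
    d=np.linalg.inv(K)@np.array([px[0],px[1],1.]); d=np.array([d[0],-d[1],-d[2]])
    d=T[:3,:3]@d
    return T[:3,3],d/np.linalg.norm(d)
def plane(n,px,z,T=None):
    o,d=ray(n,px,T); return o+d*(z-o[2])/d[2]
def tri(rs):
    A=np.zeros((3,3));b=np.zeros(3)
    for o,d in rs:
        P=np.eye(3)-np.outer(d,d);A+=P;b+=P@o
    p=np.linalg.solve(A,b); return p,[np.linalg.norm(np.cross(p-o,d)) for o,d in rs]
def q2R(q): return R.from_quat([q[1],q[2],q[3],q[0]]).as_matrix()
def R2q(M):
    q=R.from_matrix(M).as_quat(); return [q[3],q[0],q[1],q[2]]
def toolT():
    T=np.eye(4);T[:3,:3]=q2R(get_ee_rot());T[:3,3]=get_tcp_pos();return T
def wristT(tT=None):
    return (toolT() if tT is None else tT)@np.array(camera_info("wrist")["tool_from_camera"])
def proj(n,p,T=None):
    i=camera_info(n); K=np.array(i["intrinsics"])
    if T is None: T=np.array(i["T"])
    c=np.linalg.inv(T)@np.append(p,1); v=K@np.array([c[0],-c[1],-c[2]]); return v[:2]/v[2]
def snap(n,name,crop=None,s=1):
    T=wristT() if n=="wrist" else None
    im=read_camera(n)
    if crop: im=im[crop[1]:crop[3],crop[0]:crop[2]]
    if s!=1: im=cv2.resize(im,None,fx=s,fy=s,interpolation=cv2.INTER_CUBIC)
    cv2.imwrite(f"pics/{name}.png",im[:,:,::-1]); return T
def down(xdir,tilt=None):
    "tool pointing down, jaw axis along xdir (horizontal)"
    x=np.array(xdir,float);x/=np.linalg.norm(x);z=np.array([0,0,-1.]);return np.column_stack([x,np.cross(z,x),z])
E
python3 - <<'E'
from h import *
T=lambda x,y:(420+x*75/400,190+y*75/400)
S=lambda x,y:(150+x*80/400,180+y*80/400)
print("head",tri([ray("top",T(224,258)),ray("scene",S(177,145))]), plane("top",T(224,258),.075))
print("bow",tri([ray("top",T(260,255)),ray("scene",S(160,58))]))
for c in [(104,84),(226,52),(293,297),(165,328)]: print("blk",plane("top",T(*c),.055))
U=lambda x,y:(225+(x-400)*125/400,90+y*125/400)
print("mouth",plane("top",U(664,250),.154))
for c in [(587,218),(682,218),(682,282),(584,276)]: print("hub",plane("top",U(*c),.154))
for c in [(458,350),(567,358),(585,185)]: print("foot bolts",plane("top",U(*c),.01))
for c in [(440,320),(502,325),(498,215),(455,215),(427,70),(532,74)]: print("horn",plane("top",U(*c),.235))
E
```

```text
head (array([ 0.42425767, -0.36023801,  0.0682163 ]), [np.float64(0.00239912183667151), np.float64(0.002399121836671465)]) [ 0.42416052 -0.36077704  0.075     ]
bow (array([ 0.42335377, -0.36067019,  0.11953815]), [np.float64(0.0020208881333064893), np.float64(0.0020208881333066385)])
blk [ 0.50011377 -0.31465139  0.055     ]
blk [ 0.51531954 -0.36814074  0.055     ]
blk [ 0.40882096 -0.39633071  0.055     ]
blk [ 0.39426632 -0.34069663  0.055     ]
mouth [ 0.56446139 -0.00716568  0.154     ]
hub [0.58520542 0.04514378 0.154     ]
hub [ 0.58653668 -0.01878317  0.154     ]
hub [ 0.54297737 -0.01972355  0.154     ]
hub [0.54568088 0.04606774 0.154     ]
foot bolts [0.5108724  0.15065961 0.01      ]
foot bolts [0.5064827  0.06790294 0.01      ]
foot bolts [0.6400835  0.05795904 0.01      ]
horn [0.50290473 0.12820372 0.235     ]
horn [0.50058508 0.08981958 0.235     ]
horn [0.56949218 0.0945719  0.235     ]
horn [0.56893552 0.12129952 0.235     ]
horn [0.66094565 0.1421717  0.235     ]
horn [0.65975354 0.07621986 0.235     ]
```

Run:
```python
from h import *
b=np.array([.97,.25,0]);b/=np.linalg.norm(b); y=np.array([-b[1],b[0],0])
for s in (1,-1):
    M=down(s*y); p=np.array([.424,-.361,.25])+M[:,1]*0.05
    print(s,inverse_kinematics(list(p),R2q(M)))
M=down(y); p=np.array([.424,-.361,.22])+M[:,1]*0.03
move_pose(list(p),R2q(M))
np.save("T1.npy",snap("wrist","c1"))
print(get_time(),get_tcp_pos())
```

```text
1 [-6.55879747e-01  3.37426853e-01  1.69184088e+00 -4.44089210e-16
  1.11232492e+00 -2.47891853e+00]
-1 [-8.05058858e-01  2.50297771e-01  1.81490532e+00 -4.44089210e-16
  1.07638957e+00  5.13495011e-01]
2.3333 [ 0.45283755 -0.35386961  0.22001741]
```

View pics/c1.png

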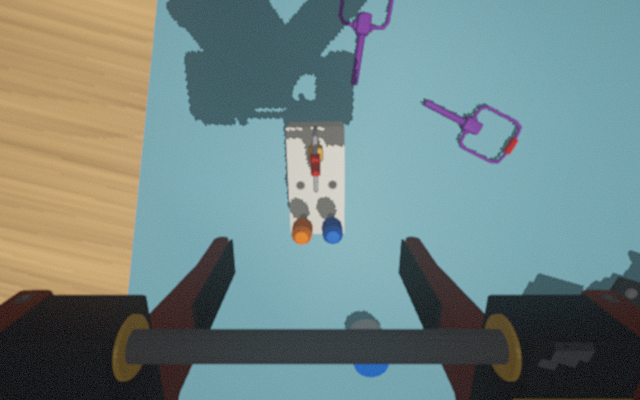

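The wrist view is centred on the block. The pin stands at about (316,155) with its loop edge-on along the block's long axis, and the purple ones lie at (363,50) and (475,130). I'll zoom in for the yaw.

Run:
```python
import cv2
im=cv2.imread("pics/c1.png")
cv2.imwrite("pics/c2.png",cv2.resize(im[115:205,266:366],(667,600),interpolation=cv2.INTER_CUBIC))
```

```text
(no output)
```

View pics/c2.png

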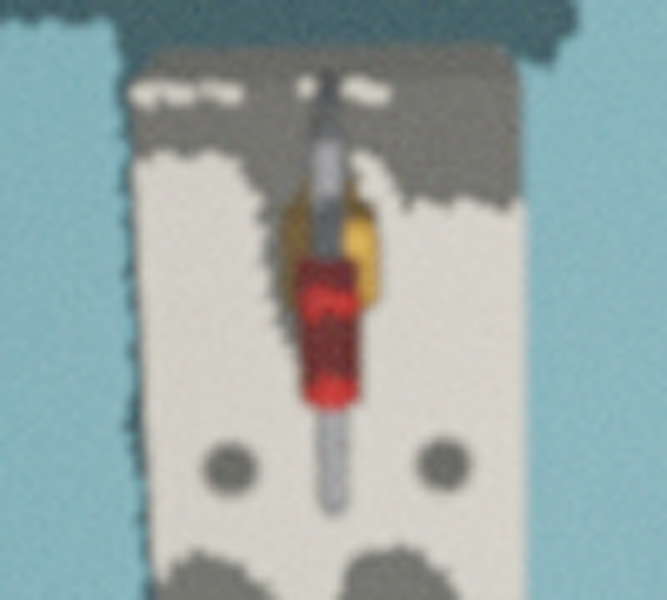

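Run:
```python
from h import *
T=np.load("T1.npy")
print("sleeve",plane("wrist",(266+329*.15,115+335*.15),.117,T))
print("head",plane("wrist",(266+331*.15,115+245*.15),.073,T))
a,b=plane("wrist",(266+327*.15,115+90*.15),.117,T),plane("wrist",(266+333*.15,115+505*.15),.117,T)
print("legs top",a,b,np.linalg.norm(a-b),np.arctan2(*(b-a)[[1,0]]))
h1=plane("wrist",(266+230*.15,115+468*.15),.055,T);h2=plane("wrist",(266+443*.15,115+466*.15),.055,T);print("holes",h1,h2,np.arctan2(*(h1-h2)[[1,0]])-np.pi/2)
```

```text
sleeve [ 0.42671757 -0.36241722  0.117     ]
head [ 0.42378474 -0.36305921  0.073     ]
legs top [ 0.39888102 -0.36979332  0.117     ] [ 0.44708156 -0.35669123  0.117     ] 0.04994953785534506 0.2654117616338145
holes [ 0.46325922 -0.36861494  0.055     ] [ 0.45498968 -0.33777297  0.055     ] -2.8796281220979427
```

```bash
cat >> h.py <<'E'
PX=np.array([np.cos(.262),np.sin(.262),0]); PY=np.array([-PX[1],PX[0],0]); PC=np.array([.4235,-.3628,0])
E
python3 - <<'E'
from h import *
M=down(-PY); c=PC
command_gripper(.4)
move_pose(list(c+[0,0,.16]),R2q(M))
movel(list(c+[0,0,.103]))
f0=np.array(get_ft_force())
r=movel(list(c+[0,0,.103]+PY*.028),v=.06,until_force=3.5)
print(r,(np.array(get_tcp_pos())-c)@PY,np.array(get_ft_force())-f0,get_time())
snap("wrist","d1"); snap("top","d1t",(420,190,495,265),6)
movel(list(c+[0,0,.103]))
print(get_time())
E
```

```text
True 0.021249685299623688 [ 2.11743163 -5.87969437 -1.31211123] 6.825
7.2167
```

View pics/d1.png

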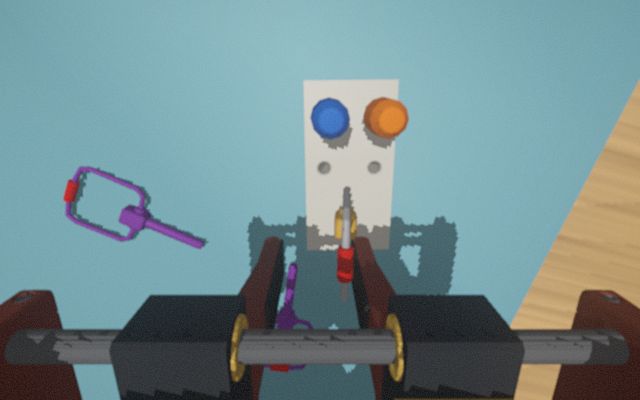

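Run:
```python
from h import *
c=PC
f0=np.array(get_ft_force())
r=movel(list(c+[0,0,.103]-PY*.028),v=.06,until_force=3.5)
print(r,(np.array(get_tcp_pos())-c)@PY,np.array(get_ft_force())-f0,get_time())
snap("wrist","d2")
movel(list(c+[0,0,.103]))
print(get_time())
```

```text
False -0.027996989846800352 [0.35417851 0.03650266 1.26767223] 7.8333
8.2167
```

View pics/d2.png

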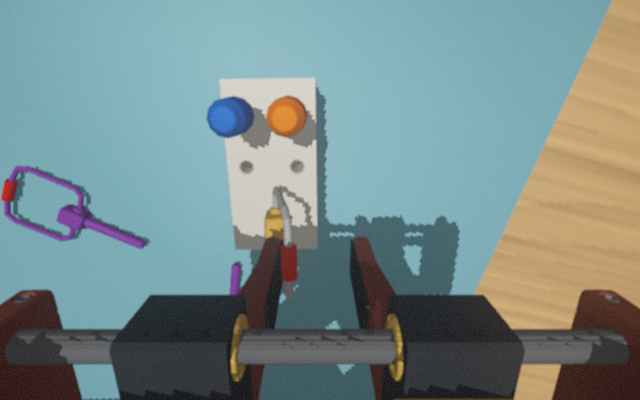

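The loop yields to the block's -y side and is blocked the other way, so the pin's -y is the block's -y. Gripping now.

Run:
```python
from h import *
c=PC
movel(list(c+[0,0,.0565]),v=.1)
command_gripper(0)
print("grip mm",get_grip_width()*88,get_ft_force())
movel(list(c+[0,0,.125]),v=.12)
print(get_ft_force(),get_time(),get_grip_width()*88)
snap("wrist","e1")
M=down([0,-1,0])
for p in ([.564,-.007,.26],[.564,-.06,.26]): print(inverse_kinematics(p,R2q(M)))
for th in (-.5,.5):
    t=R.from_rotvec([0,th,0]).as_matrix()
    print(th,inverse_kinematics(list(np.array([.564,-.007,.135])+t@[0,0,.06]),R2q(t@M)))
```

```text
grip mm 13.828711416871055 [ 0.20090843 -0.05121013 -1.13082067]
[ 0.36262032 -0.98405215 -0.7119694 ] 10.025 14.284535470647912
[-3.35099416e-02  2.91732902e-01  1.73245236e+00 -4.44089210e-16
  1.11740739e+00  1.53728639e+00]
[-1.26966798e-01  2.96539404e-01  1.72569512e+00 -4.44089210e-16
  1.11935812e+00  1.44382953e+00]
-0.5 [-0.04886242  0.19570651  2.18766327  0.09129581  0.25975923  1.43965852]
0.5 [-0.02549831  0.66778649  1.38934191 -0.01222464  1.58432647  1.54825294]
```

View pics/e1.png

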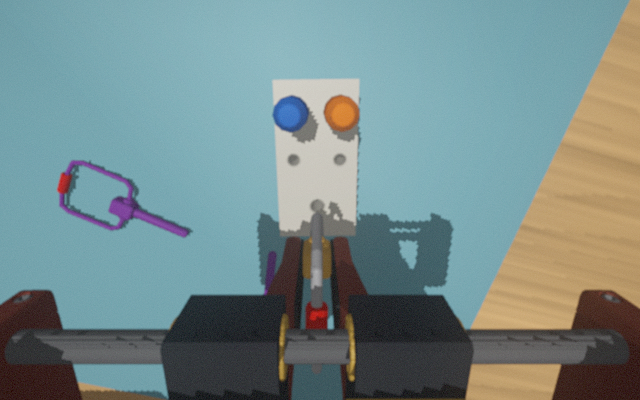

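Run:
```python
from h import *
M=down([0,-1,0])
movel(list(PC+[0,0,.25]),v=.25)
move_pose([.564,-.045,.26],R2q(M))
np.save("T2.npy",snap("wrist","f1"))
print(get_time(),get_tcp_pos())
```

```text
12.0833 [ 0.56366952 -0.04597384  0.2594768 ]
```

View pics/f1.png

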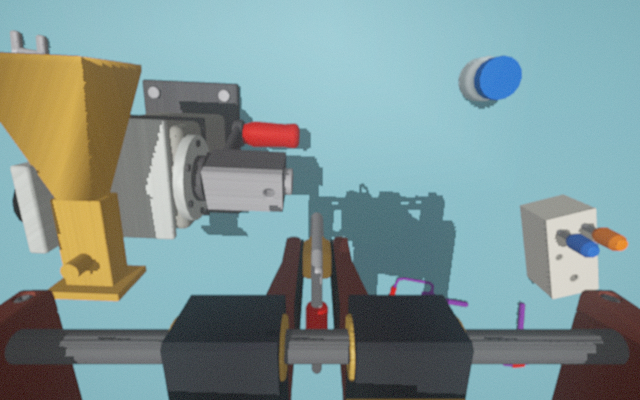

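Run:
```python
import cv2
im=cv2.imread("pics/f1.png")
cv2.imwrite("pics/f2.png",cv2.resize(im[110:230,170:330],(800,600),interpolation=cv2.INTER_CUBIC))
```

```text
(no output)
```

View pics/f2.png

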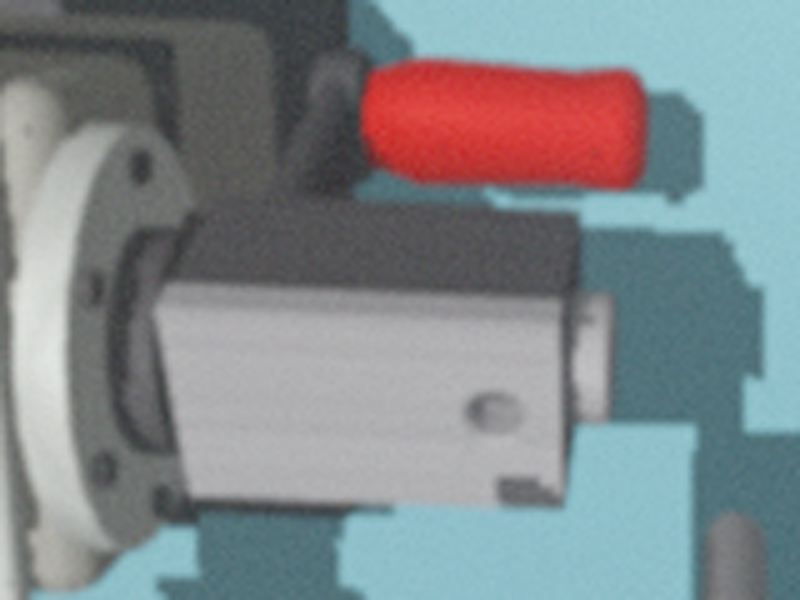

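```bash
cat > fit.py <<'E'
from h import *
from scipy.optimize import least_squares
NAMES={"A":(19,11,19),"B":(-19,11,19),"A'":(19,11,-19),"C":(19,-53,19),"D":(-19,-53,19),"m":(0,0,19),"B'":(-19,11,-19)}
def hubpt(q,v):
    x,y,yaw,al=q[:4]; z=q[4] if len(q)>4 else .135
    Yl=np.array([-np.sin(yaw),np.cos(yaw),0]);Xl=np.array([np.cos(yaw),np.sin(yaw),0])
    e=R.from_rotvec(Yl*al).as_matrix()
    return np.array([x,y,z])+e@(Xl*v[0]-Yl*v[1]+np.array([0,0,1])*v[2])/1000
def fit(obs,q0=(.564,-.007,0,-.1)):
    "obs: list of (T,name/vec,px)"
    def f(q):
        return np.concatenate([proj("wrist",hubpt(q,NAMES.get(n,n)),T)-px for T,n,px in obs])
    s=least_squares(f,q0); return s.x,s.fun.reshape(-1,2)
E
python3 - <<'E'
from fit import *
T=np.load("T2.npy")
c=lambda x,y:np.array([170+x/5,110+y/5])-.4
obs=[(T,"A",c(563,298)),(T,"B",c(562,504)),(T,"A'",c(578,213)),(T,"C",c(160,308)),(T,"D",c(192,497)),(T,"m",c(494,411))]
q,r=fit(obs);print(np.round(q,4),"\n",np.round(r,1))
q2,r=fit(obs,(.564,-.007,0,-.1,.135));print(np.round(q2,4),"\n",np.round(r,1))
print("knob",(proj("wrist",hubpt(q,(0,0,-90)),T)+.4-[170,110])*5,"shaft end",(proj("wrist",hubpt(q,(0,18,0)),T)+.4-[170,110])*5)
tt=T@np.linalg.inv(np.array(camera_info("wrist")["tool_from_camera"]))
for d in (0,.0465,.048): print("foot",proj("wrist",(tt@[0,0,d,1])[:3],T),tt[:3,3])
E
```

```text
[ 0.5713 -0.0077 -0.0102 -0.2199] 
 [[-0.8  1.3]
 [ 1.2  0.4]
 [ 0.1 -0.4]
 [-0.9 -1.6]
 [-0.   1. ]
 [ 0.6 -0.6]]
[ 0.5704 -0.0071 -0.0104 -0.2185  0.1318] 
 [[-1.2  1.4]
 [ 0.9  0.1]
 [-0.3 -0. ]
 [-0.2 -1.4]
 [ 0.5  0.7]
 [ 0.4 -0.7]]
knob [557.73655046 165.10662422] shaft end [613.5905856  355.56693353]
foot [314.45293441 255.22171254] [ 0.56360323 -0.04568341  0.25926932]
foot [314.85160445 222.333175  ] [ 0.56360323 -0.04568341  0.25926932]
foot [314.86185382 221.48764699] [ 0.56360323 -0.04568341  0.25926932]
```

Run:
```python
from h import *
movel([.54,-.045,.225],v=.1)
np.save("T3.npy",snap("wrist","g1"))
print(get_time(),get_tcp_pos())
import cv2
im=cv2.imread("pics/g1.png")
cv2.imwrite("pics/g2.png",cv2.resize(im[70:220,170:370],(800,600),interpolation=cv2.INTER_CUBIC))
```

```text
12.7083 [ 0.54076983 -0.04528944  0.22560517]
```

View pics/g2.png

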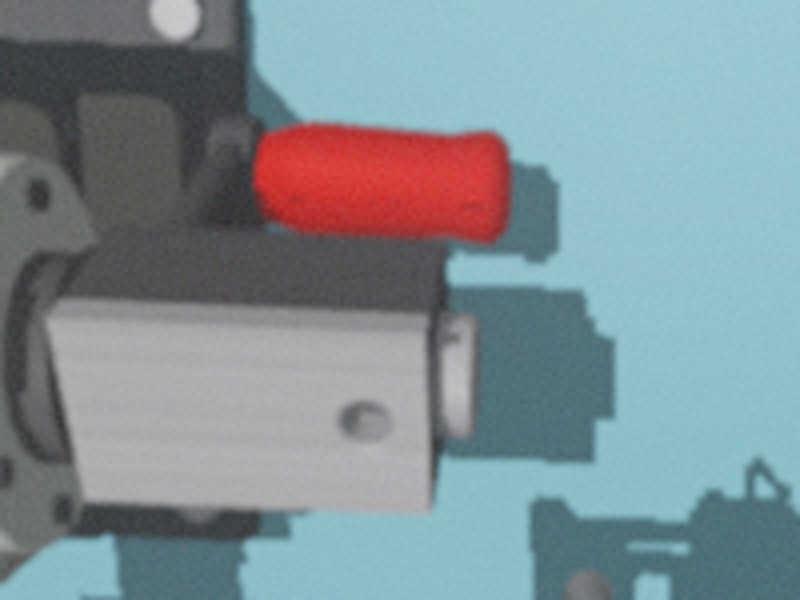

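Run:
```python
from fit import *
T=np.load("T2.npy");T3=np.load("T3.npy")
c=lambda x,y:np.array([170+x/5,110+y/5])-.4
d=lambda x,y:np.array([170+x/4,70+y/4])-.4
obs=[(T,"A",c(565,292)),(T,"B",c(562,504)),(T,"A'",c(578,213)),(T,"C",c(160,298)),(T,"D",c(192,500)),(T,"m",c(494,411)),
(T3,"A",d(438,320)),(T3,"B",d(433,512)),(T3,"A'",d(445,246)),(T3,"C",d(50,305)),(T3,"D",d(78,500)),(T3,"m",d(365,421))]
kn=[(T,c(505,124)),(T3,d(383,184))]; se=[(T,(0,18,0),c(608,357)),(T3,(0,18,0),d(474,376))]
obs+=se
def f(p):
    q=p[:5]
    r=[proj("wrist",hubpt(q,NAMES.get(n,n)),t)-px for t,n,px in obs]
    r+=[proj("wrist",hubpt(q,(0,p[5]*1000,-90)),t)-px for t,px in kn]
    r.append(np.array([(q[4]-.135)/.002,0]))
    return np.concatenate(r)
s=least_squares(f,(.564,-.007,0,-.2,.135,0))
print(np.round(s.x,4),"\n",np.round(s.fun.reshape(-1,2),1).tolist())
for t in (T,T3):
  tt=t@np.linalg.inv(np.array(camera_info("wrist")["tool_from_camera"]))
  print("foot pred",proj("wrist",(tt@[0,0,.0465,1])[:3],t))
print("mouth",hubpt(s.x,(0,0,19)))
```

```text
[ 0.5721 -0.0077 -0.0434 -0.2898  0.1352 -0.0122] 
 [[-0.8, 4.3], [0.5, 0.4], [0.7, -1.5], [-0.9, -0.3], [-0.6, -1.9], [0.4, -0.0], [-2.7, 1.2], [-0.2, -0.4], [1.0, -2.5], [-0.8, 0.8], [1.6, -1.0], [0.6, -0.5], [1.1, -0.4], [1.0, -1.0], [-0.2, 1.7], [0.0, 1.4], [0.1, 0.0]]
foot pred [314.85268361 222.33010137]
foot pred [314.85268361 222.33010137]
mouth [ 0.56665241 -0.00749307  0.15345201]
```

Run:
```python
import cv2
im=cv2.imread("pics/g1.png")
cv2.imwrite("pics/g3.png",cv2.resize(im[195:265,280:355],(643,600),interpolation=cv2.INTER_CUBIC))
```

```text
(no output)
```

View pics/g3.png

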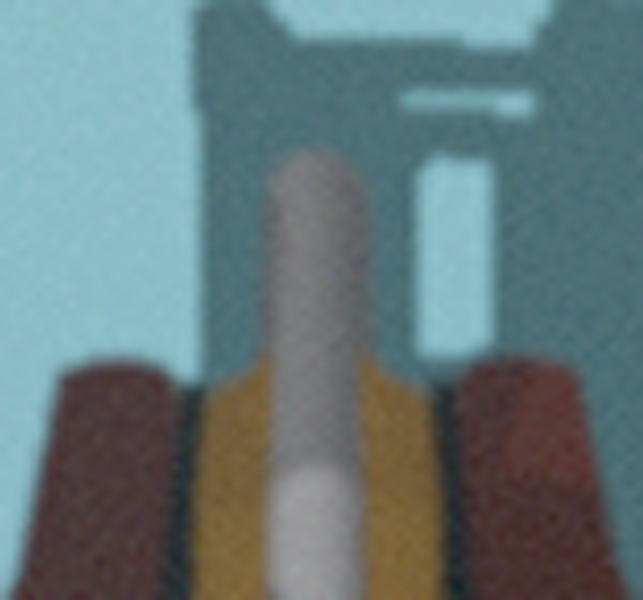

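Run:
```python
from fit import *
T=np.load("T2.npy");T3=np.load("T3.npy")
tc=np.linalg.inv(np.array(camera_info("wrist")["tool_from_camera"]))
P=lambda v: proj("wrist",(T3@tc@np.append(v,1))[:3],T3)
for v in [(0,-.003,.0465),(0,-.003,.0495),(0,-.010,0),(.02,-.010,0)]: print(v,P(v))
for t,px in ((T,(268.4,191.8)),(T3,(260.85,174.85))): print(plane("wrist",px,.1533,t))
```

```text
(0, -0.003, 0.0465) [314.84964814 218.0824942 ]
(0, -0.003, 0.0495) [314.87013354 216.4491069 ]
(0, -0.01, 0) [314.43444173 237.9017708 ]
(0.02, -0.01, 0) [352.88596928 237.9282987 ]
[ 0.56656613 -0.00717043  0.1533    ]
[ 0.56627151 -0.00701077  0.1533    ]
```

```bash
cat >> h.py <<'E'
YAW=-.043
YL=np.array([-np.sin(YAW),np.cos(YAW),0])
FOOT=np.array([.0014,-.0028,.0495])
def Mt(al): return R.from_rotvec(YL*al).as_matrix()@down(-YL)
def tcp_for_foot(p,al): return list(np.asarray(p)-Mt(al)@FOOT)
def hz(al): return R.from_rotvec(YL*al).as_matrix()@np.array([0,0,1.])
def foot(): return np.array(get_tcp_pos())+q2R(get_ee_rot())@FOOT
E
python3 - <<'E'
from h import *
al=-.27; m=np.array([.5664,-.0071,.1533])
movel([.555,-.045,.26],v=.2)
move_pose(tcp_for_foot(m+hz(al)*.03,al),R2q(Mt(al)))
movel(tcp_for_foot(m+hz(al)*.006,al),v=.06)
np.save("T4.npy",snap("wrist","i1")); snap("scene","i2",(290,160,430,265),5.7)
print(get_time(),foot(),get_ft_force(),get_grip_width()*88)
import cv2
im=cv2.imread("pics/i1.png")
cv2.imwrite("pics/i3.png",cv2.resize(im[140:280,230:400],(728,600),interpolation=cv2.INTER_CUBIC))
E
```

```text
14.175 [ 0.56494498 -0.0070968   0.15914098] [-0.20648194 -0.05283948 -0.79917416] 13.750555602646594
```

View pics/i3.png

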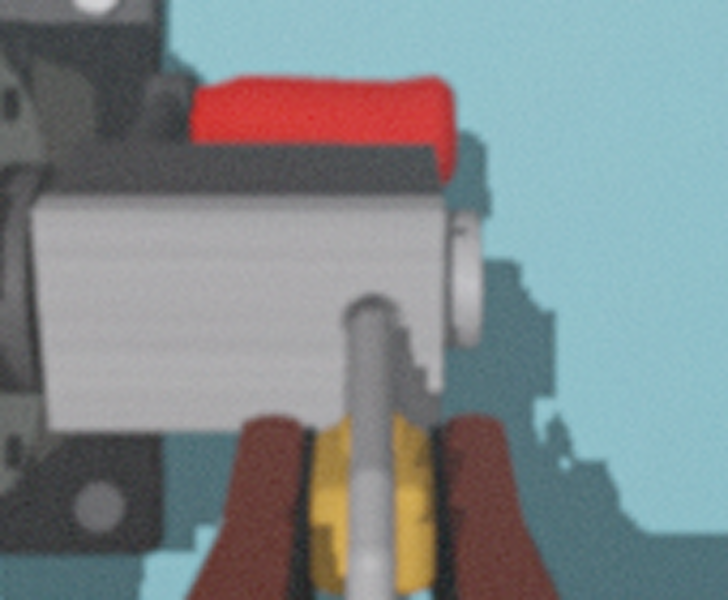

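View pics/i2.png

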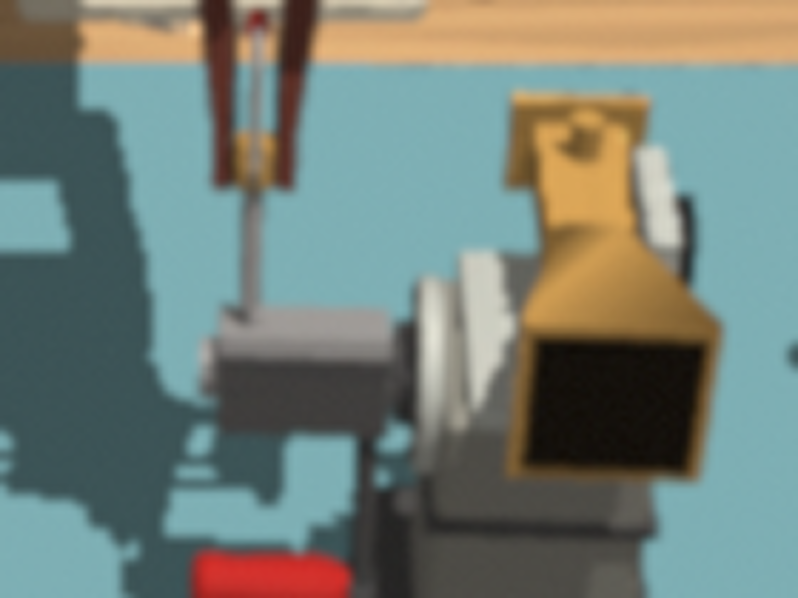

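Run:
```python
from h import *
al=-.27; m=np.array([.5664-.0013,-.0071,.1533])
r=movel(tcp_for_foot(m-hz(al)*.010,al),v=.025,until_force=4)
print(r,"depth",(m-foot())@hz(al)*1e3,get_ft_force(),get_time())
snap("wrist","j1",(230,140,400,280),4.28)
```

```text
True depth 8.236112864181049 [-2.23836183 -0.37495076  6.00880602] 14.725
```

View pics/j1.png

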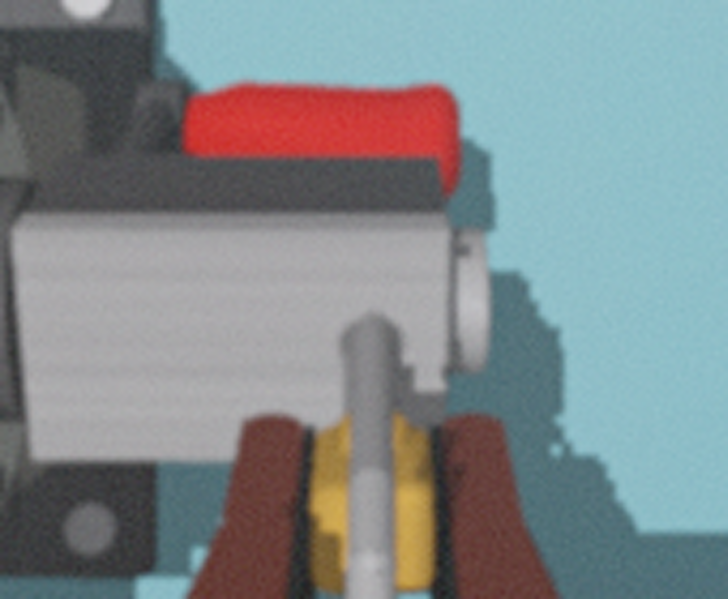

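The image shows the foot entering the mouth. It sank about 8 mm and stopped at 4 N, so it stands on the shaft. Next I'll swing it about the shaft and probe for the cross hole.

```bash
cat > probe.py <<'E'
from h import *
def setup():
    al=-.27; F=foot(); C=F-hz(al)*.012; np.save("C.npy",C); return C
def probe(al,C,r0=.0135,deep=.0085):
    movel(tcp_for_foot(C+hz(al)*r0,al),R2q(Mt(al)),v=.06)
    hit=movel(tcp_for_foot(C+hz(al)*deep,al),R2q(Mt(al)),v=.03,until_force=3)
    r=(foot()-C)@hz(al)
    return hit,r
E
python3 - <<'E'
from probe import *
C=setup(); print(C)
for al in (-.27,-.33,-.39,-.45,-.51):
    h,r=probe(al,C); print(round(al,2),h,round(r*1e3,2),np.round(get_ft_force(),1),round(get_time(),2),round(get_grip_width()*88,1))
    if not h: break
E
```

```text
[ 0.57057317 -0.00730137  0.13388848]
-0.27 True 10.86 [-4.3 -0.5  9.3] 15.23 13.7
-0.33 True 10.39 [-3.1  0.2  8.2] 15.69 13.2
-0.39 True 10.08 [-3.4  1.   8.9] 16.15 14.1
-0.45 True 9.87 [-3.5 -0.1  7.6] 16.61 13.5
-0.51 True 9.7 [-3.8  0.4  7.2] 17.07 13.9
```

Run:
```python
from probe import *
C=np.load("C.npy")
movel(tcp_for_foot(C+hz(-.4)*.0135,-.4),R2q(Mt(-.4)),v=.08)
last=None
for al in np.arange(-.21,.55,.06):
    h,r=probe(al,C,.0125,.0055); print(round(al,2),h,round(r*1e3,2),np.round(get_ft_force(),1),round(get_time(),2),round(get_grip_width()*88,1))
    if not h or r<.0075: break
snap("wrist","k1",(230,140,400,280),4.28)
```

```text
-0.21 True 9.78 [0.1 0.7 5. ] 17.96 14.1
-0.15 False 5.06 [ 0.8  0.1 -0.1] 18.59 13.9
```

View pics/k1.png

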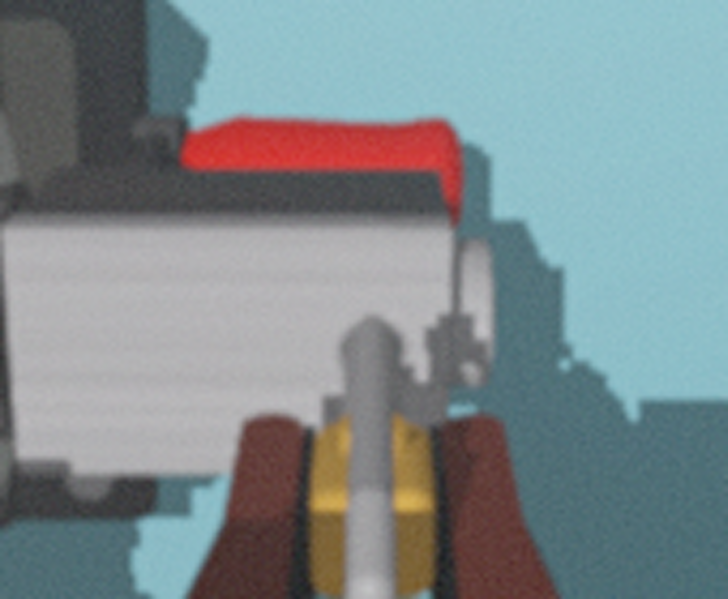

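Run:
```python
from probe import *
C=np.load("C.npy");al=-.15
for rr in (-.005,-.015,-.024):
    h=movel(tcp_for_foot(C+hz(al)*rr,al),R2q(Mt(al)),v=.05,until_force=6)
    print(h,((foot()-C)@hz(al))*1e3,np.round(get_ft_force(),1),np.round(get_ft_torque(),2),round(get_time(),2),get_grip_width()*88)
    if h: break
snap("wrist","l1",(230,140,400,280),4.28); snap("scene","l2",(290,140,430,245),5.7)
```

```text
False -5.73907216170132 [-0.8  0.2 -2.8] [0.02 0.46 0.  ] 19.0 13.84171010729306
True -11.36965528910406 [ 4.5  0.1 -8.7] [ 0.04 -0.59 -0.02] 19.21 14.05293411036437
```

View pics/l1.png

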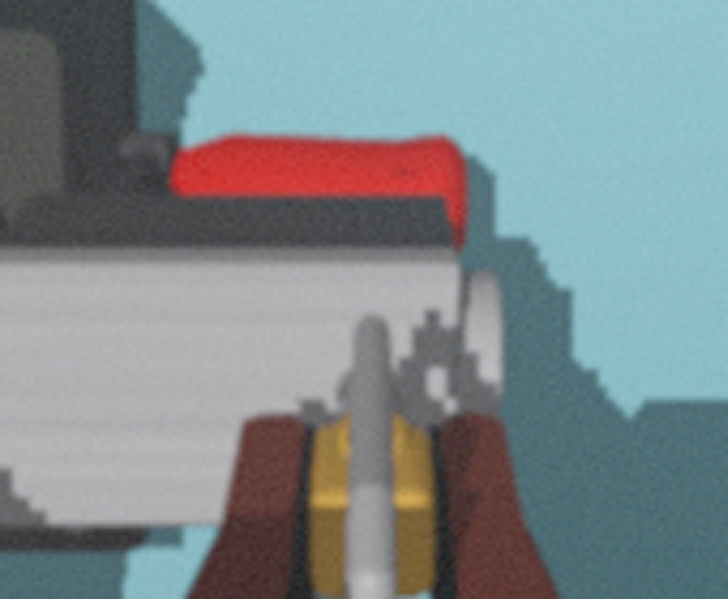

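View pics/l2.png

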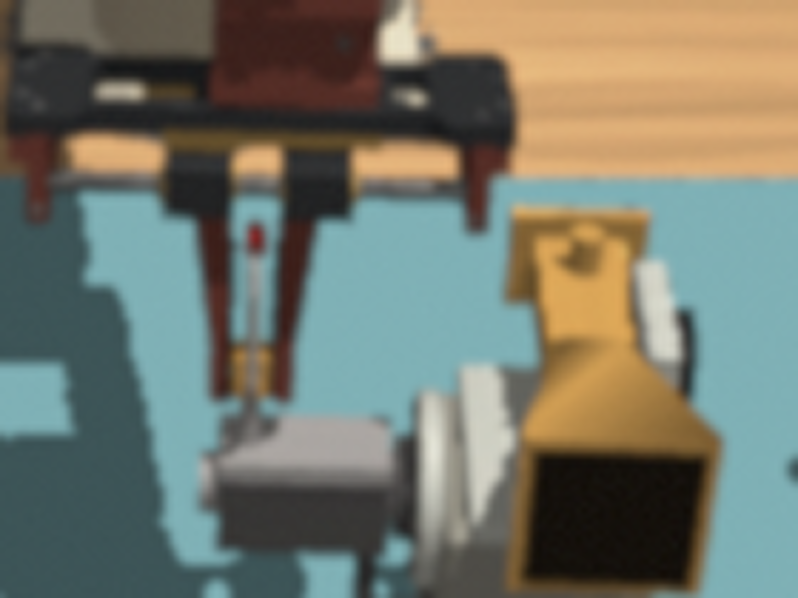

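Run:
```python
from probe import *
C=np.load("C.npy");al=-.15
wait(.15)
print(((foot()-C)@hz(al))*1e3,np.round(get_ft_force(),1),np.round(get_ft_torque(),2))
h=movel(tcp_for_foot(C+hz(al)*-.024,al),R2q(Mt(al)),v=.03,until_force=8)
print(h,((foot()-C)@hz(al))*1e3,np.round(get_ft_force(),1),np.round(get_ft_torque(),2),round(get_time(),2))
wait(.15);print(np.round(get_ft_force(),1),np.round(get_ft_torque(),2))
```

```text
-10.405508951371532 [ 5.3 -0.5 -6. ] [-0.02 -0.67  0.04]
True -11.37603041345743 [ 1.5 -0.6 -0.9] [ 0.   -0.19 -0.01] 19.67
[1.5 0.2 1.2] [ 0.05 -0.18 -0.05]
```

Run:
```python
from probe import *
command_gripper(.3); wait(.3)
snap("wrist","m1",(230,140,400,280),4.28); snap("scene","m2",(290,140,430,245),5.7)
print(get_time(),get_ft_force())
```

```text
20.65 [ 0.20225933  0.40886178 -0.16212383]
```

View pics/m1.png

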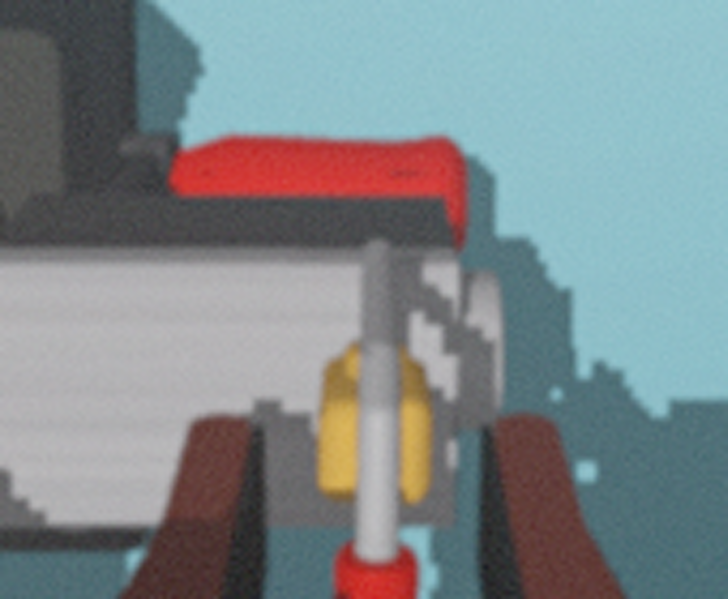

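View pics/m2.png

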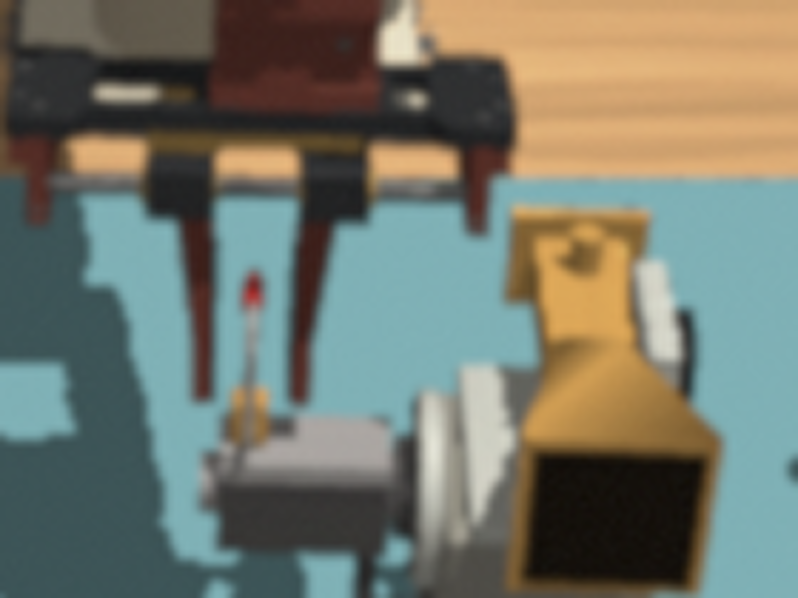

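Run:
```python
from probe import *
C=np.load("C.npy");C[2]=.135
s=lambda p:(proj("scene",p)-[290,140])*5.7
for al in (-.12,-.15,-.18):
    for d in (.0,.004):
        m=C+hz(al)*(.019+d)
        X=np.cross(YL,hz(al))
        print(al,d,"bot",s(m).round(),"headtop",s(m+hz(al)*.02).round(),"bow",s(m+hz(al)*.062).round())
T=wristT()
w=lambda p:(proj("wrist",p,T)-[230,140])*4.28
for al in (-.12,-.15,-.18):
    for d in (.0,.004):
        m=C+hz(al)*(.019+d); X=np.cross(YL,hz(al))
        print(al,d,"headbot near",w(m+X*.007).round(),"top near",w(m+X*.007+hz(al)*.02).round(),"top far",w(m-X*.007+hz(al)*.02).round(),"bow",w(m+hz(al)*.062).round())
```

```text
-0.12 0.0 bot [236. 440.] headtop [237. 394.] bow [240. 293.]
-0.12 0.004 bot [236. 431.] headtop [237. 384.] bow [240. 284.]
-0.15 0.0 bot [236. 439.] headtop [237. 392.] bow [240. 290.]
-0.15 0.004 bot [236. 430.] headtop [237. 383.] bow [240. 280.]
-0.18 0.0 bot [236. 439.] headtop [237. 391.] bow [240. 287.]
-0.18 0.004 bot [236. 429.] headtop [238. 381.] bow [240. 277.]
-0.12 0.0 headbot near [373. 354.] top near [373. 412.] top far [373. 518.] bow [374. 656.]
-0.12 0.004 headbot near [373. 364.] top near [373. 425.] top far [373. 533.] bow [374. 680.]
-0.15 0.0 headbot near [373. 358.] top near [373. 422.] top far [373. 526.] bow [374. 679.]
-0.15 0.004 headbot near [373. 370.] top near [373. 436.] top far [373. 542.] bow [374. 705.]
-0.18 0.0 headbot near [373. 363.] top near [373. 431.] top far [373. 534.] bow [374. 701.]
-0.18 0.004 headbot near [373. 375.] top near [373. 447.] top far [373. 551.] bow [374. 728.]
```

The pin dropped by its own weight when I let go. The head now appears on the hub: in the scene crop its bottom is at row 440, top 390 and bow 290, which matches the seated prediction within about 1 mm. I'll back off and look again.

Run:
```python
from probe import *
p=np.array(get_tcp_pos())
movel(list(p+hz(-.15)*.095),v=.2)
snap("scene","n1",(300,150,380,210),10); np.save("T5.npy",snap("wrist","n2",(230,140,400,280),4.28))
snap("top","n3",(270,130,340,200),8)
print(get_time())
```

```text
21.425
```

View pics/n1.png

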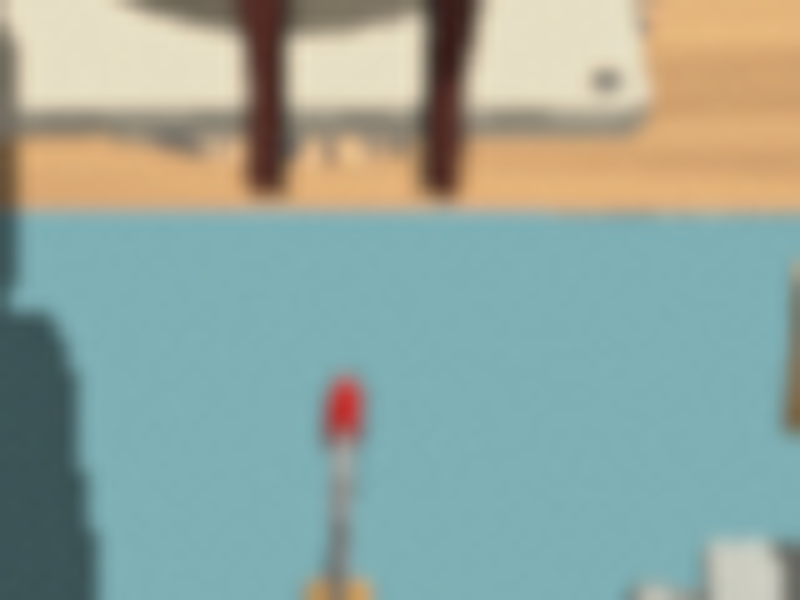

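View pics/n2.png

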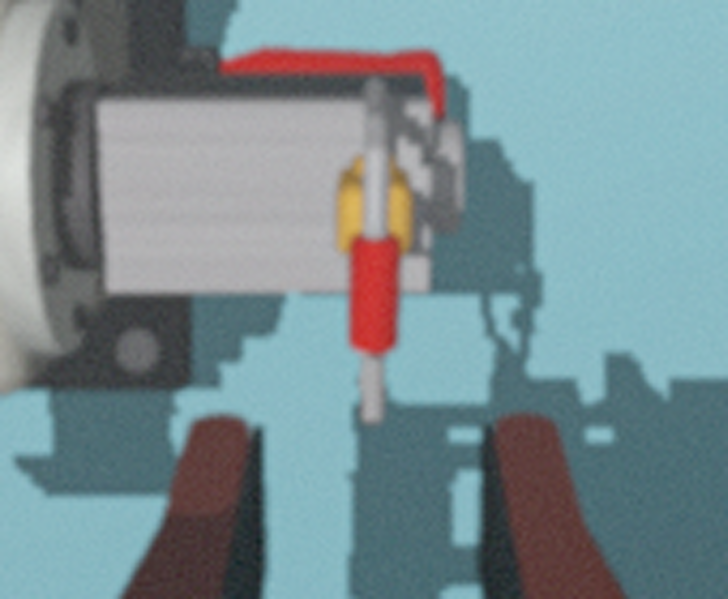

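Run:
```python
from probe import *
T=np.load("T5.npy")
w=lambda x,y:(230+x/4.28-.4,140+y/4.28-.4)
p,e=tri([ray("scene",(334.1,190.6)),ray("wrist",w(373,293),T)]);print("bow",p,e)
C=np.load("C.npy");C[2]=.135
for al in(-.08,-.12,-.16): print(al,"bow seated",C+hz(al)*.081,"headtop",C+hz(al)*.039)
for h in (.174,): print("headtop",plane("wrist",w(373,215),h,T))
Ct=C+YL*.0014; al=-.11; z=hz(al)
P=Ct+z*.027
M=Mt(al)
def K(phi,r): 
    u=z*np.cos(phi)-YL*np.sin(phi); t=-z*np.sin(phi)-YL*np.cos(phi)
    return P+r*u-.004*t
def tcp(k): return k-M@np.array([.009,0,0])
path=[]
for i,phi in enumerate(np.linspace(0,1.9,12)): path.append(tcp(K(phi,.047+.016*min(phi/1.57,1))))
for k in path: 
    print(np.round(k,4), inverse_kinematics(list(k),R2q(M)) is not None)
np.save("path.npy",path)
```

```text
bow [ 0.56332783 -0.00492662  0.21940927] [np.float64(0.0019273310119273786), np.float64(0.001927331011927377)]
-0.08 bow seated [ 0.56410606 -0.00702311  0.21574094] headtop [ 0.56745938 -0.00716739  0.17387527]
-0.12 bow seated [ 0.56088545 -0.00688454  0.2154175 ] headtop [ 0.56590871 -0.00710067  0.17371954]
-0.16 bow seated [ 0.55768032 -0.00674663  0.21496541] headtop [ 0.5643655  -0.00703427  0.17350186]
headtop [ 0.56870519 -0.00712051  0.174     ]
[0.5631 0.0074 0.2086] True
[ 0.5625 -0.001   0.2103] True
[ 0.5621 -0.0099  0.2104] True
[ 0.5619 -0.019   0.2089] True
[ 0.5619 -0.0279  0.2058] True
[ 0.562  -0.0364  0.2009] True
[ 0.5624 -0.0441  0.1944] True
[ 0.563  -0.0507  0.1864] True
[ 0.5638 -0.0559  0.1771] True
[ 0.5648 -0.0595  0.1668] True
[ 0.566  -0.0596  0.156 ] True
[ 0.5673 -0.0577  0.1454] True
```

Run:
```python
from probe import *
C=np.load("C.npy");C[2]=.135; Ct=C+YL*.0014; al=-.11; z=hz(al); M=Mt(al); q=R2q(M)
command_gripper(0)
m=Ct+z*.019
def at(y,h): return list(m+YL*y+z*h-M@np.array([.009,0,0]))
move_pose(at(.016,.085),q)
movel(at(.016,.030),q,v=.15)
movel(at(-.001,.030),q,v=.08)
h=movel(at(-.001,.012),q,v=.03,until_force=5)
print(h,"height of tip over hub top mm",(np.array(get_tcp_pos())-m)@z*1e3,get_ft_force())
wait(.1);print((np.array(get_tcp_pos())-m)@z*1e3,get_ft_force(),get_time(),get_tcp_pos())
snap("wrist","o1")
```

```text
True height of tip over hub top mm 20.197730680944478 [-1.45720593  0.83447843  5.77014274]
20.321169424297477 [-0.42641069  2.04486999  5.41583376] 23.6667 [0.56717691 0.0028092  0.17413751]
```

View pics/o1.png

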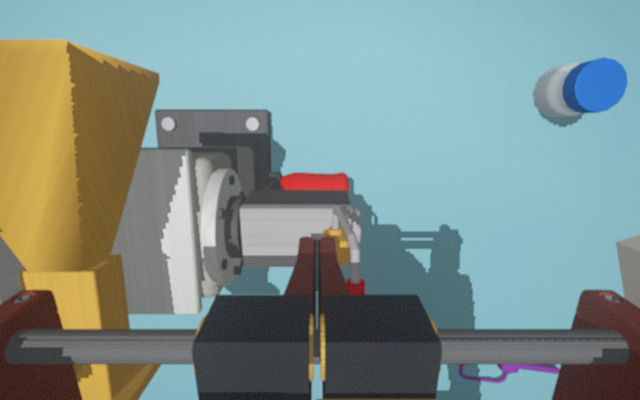

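The press test found the head top 20.3 mm above the hub, so the pin is seated, with the loop bent only slightly. Now I'll swing the loop.

Run:
```python
from probe import *
path=np.load("path.npy"); q=R2q(Mt(-.11)); M=Mt(-.11)
p=np.array(get_tcp_pos())
movel(list(p+hz(-.11)*.034+YL*.004),q,v=.12)
print(np.round(get_ft_force(),1))
for k in path[1:10]:
    movel(list(k),q,v=.12); print(np.round(get_tcp_pos(),4),np.round(get_ft_force(),1))
np.save("T6.npy",snap("wrist","p1")); snap("scene","p2",(290,140,430,245),5.7)
print(get_time())
```

```text
[-0.  -0.  -0.2]
[ 0.562  -0.0013  0.2094] [ 0.2  1.7 -0.4]
[ 0.5619 -0.0101  0.21  ] [-0.7  2.3 -1.2]
[ 0.5619 -0.0191  0.2089] [ 0.   1.4 -0.3]
[ 0.562  -0.028   0.2058] [ 0.7  1.6 -0.1]
[ 0.5621 -0.0366  0.2009] [0.5 2.2 1.4]
[ 0.5624 -0.0444  0.1942] [0.1 0.4 2.7]
[ 0.5627 -0.0511  0.1859] [ 0.3 -0.4  2.3]
[ 0.5634 -0.0562  0.1766] [-0.7 -1.1  2.1]
[ 0.5643 -0.0595  0.1664] [-0.5 -0.5  0.9]
26.5
```

View pics/p1.png

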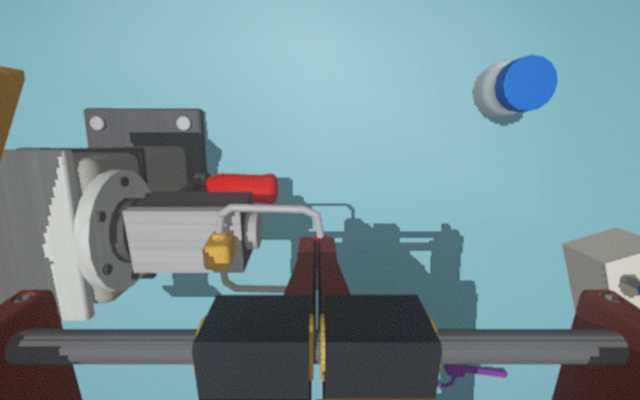

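View pics/p2.png

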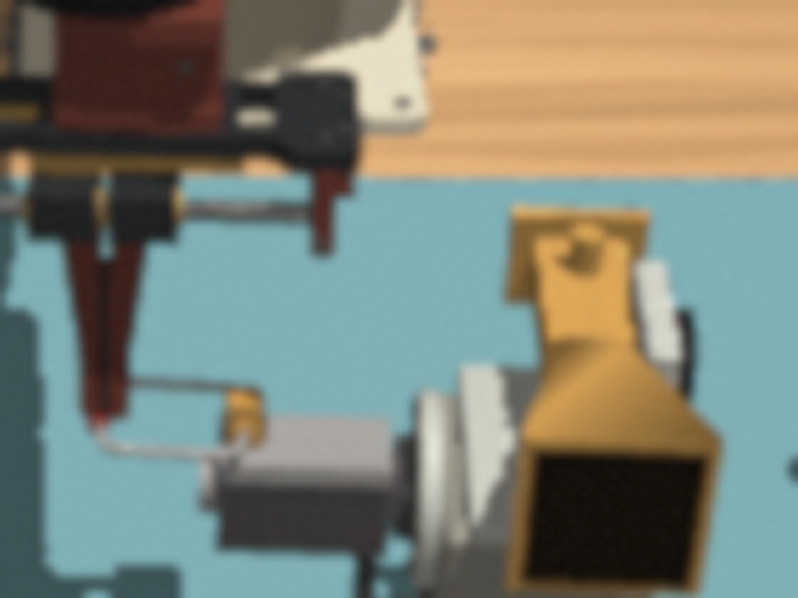

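The wrist and scene views show the loop lying level under the fingertips at about 1.5 rad. I'll push it down past centre.

Run:
```python
from probe import *
path=np.load("path.npy"); q=R2q(Mt(-.11))
for k in path[10:]:
    movel(list(k),q,v=.1); print(np.round(get_ft_force(),1))
p=np.array(get_tcp_pos()); movel(list(p-hz(-.11)*.008),q,v=.08); print(np.round(get_ft_force(),1))
wait(.2)
snap("wrist","q1"); snap("scene","q2",(290,140,430,245),5.7)
print(get_time())
```

```text
[-0.1 -0.5  0.5]
[-0.2  0.6 -0.7]
[ 0.2  0.1 -0.5]
27.5667
```

View pics/q1.png

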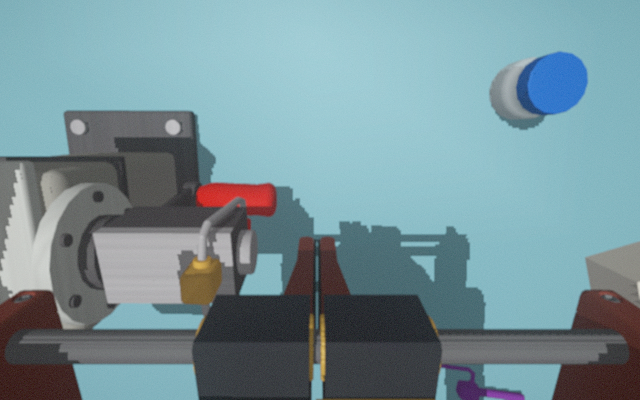

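View pics/q2.png

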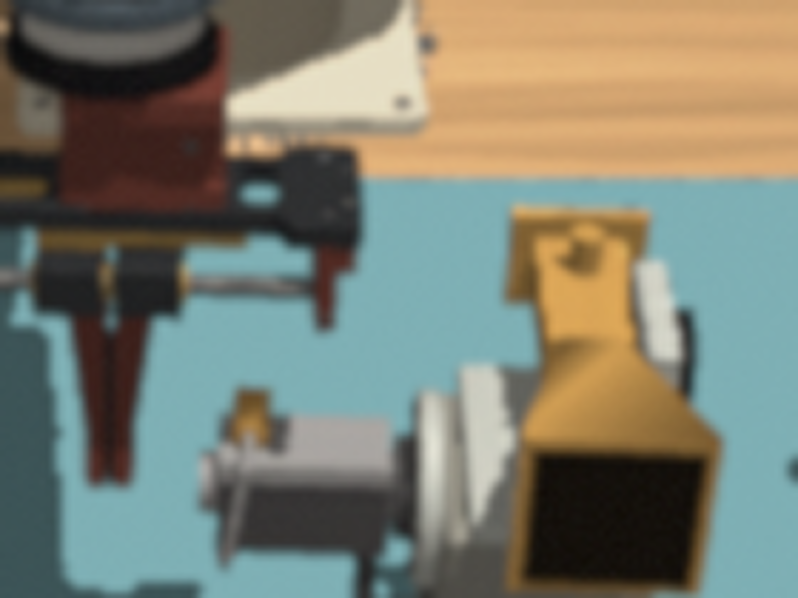

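Run:
```python
from probe import *
C=np.load("C.npy");C[2]=.135; Ct=C+YL*.0014; al=-.11; z=hz(al); X=np.cross(YL,z)
P=Ct+z*.027
p=np.array(get_tcp_pos()); movel(list(p-YL*.03+np.array([0,0,.13])),v=.25)
T=wristT(); 
snap("scene","r1",(290,140,430,245),5.7); snap("wrist","r2"); snap("top","r3",(270,130,340,200),8)
for ph in (2.5,2.7,2.85,2.99):
    u=z*np.cos(ph)-YL*np.sin(ph); k=P+.050*u+X*.024
    print(ph,((proj("scene",k)-[290,140])*5.7).round(), proj("wrist",k,T).round())
k=P+X*.024;print("pivot",((proj("scene",k)-[290,140])*5.7).round(),proj("wrist",k,T).round())
print(get_time(),get_ft_force())
```

```text
2.5 [157. 546.] [259. 172.]
2.7 [179. 558.] [251. 170.]
2.85 [198. 564.] [244. 170.]
2.99 [216. 568.] [237. 169.]
pivot [240. 456.] [214. 183.]
28.4 [-0.00465243 -0.27885262 -0.87845138]
```

View pics/r1.png

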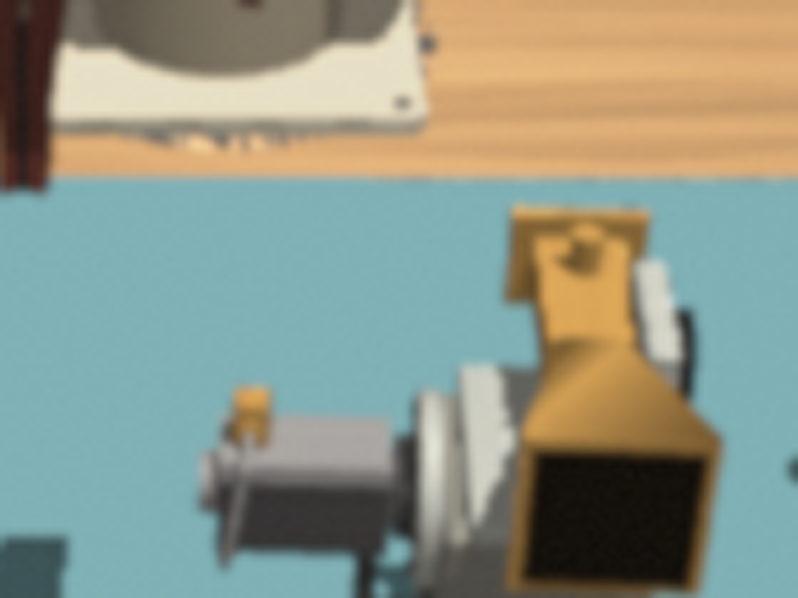

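View pics/r2.png

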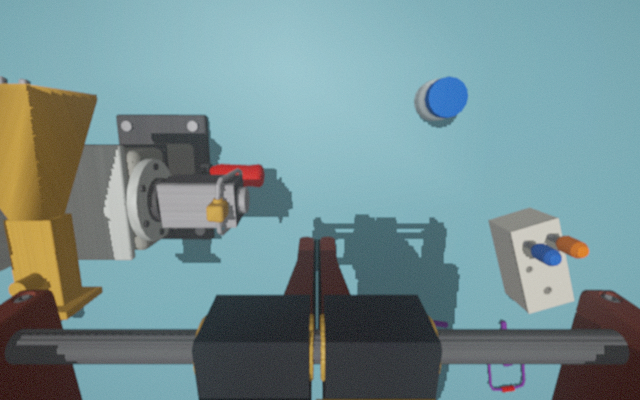

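In the scene crop the near leg runs from about (248,445) to (227,562), an offset of -21 px. The prediction is -24 px at 2.99 rad and -42 px at 2.85 rad, so the loop is shut. The head sits on the hub and the gripper is clear. Handing in.

Run:
```python
from station import *
job_done(); print(get_time())
```

```text
the job is handed in; nothing more can be done
the job is handed in; nothing more can be done
```

The pin is home in the hub and shaft, its loop is snapped shut over the shaft end, and I handed the job in at about 28 s of the 72 s allowed. The hand-in reports no verdict.

**What I did:**
- I took the brass pin from the tool block, after checking by touch which way its loop swings.
- I set its foot in the hub's hole and swung the crank. It dropped into the shaft's cross hole at a crank angle of about -0.15 rad.
- It jammed part-way down, because I held it at slightly the wrong angle. When I opened the gripper it fell the rest of the way under its own weight.
- I then pushed the loop over the shaft end until it snapped shut.

**Last checks:**
- **Pin seated:** pressing on the head at 5 N put its top 20.3 mm above the hub, against 20 mm for a fully seated pin.
- **Loop shut:** the final scene picture fits about 3.0 rad.
- **Gripper clear:** it ended well away from everything, and the wrist force was near zero.
- **Bystanders:** the arm never came near the jar, wrench or attenuator. I did not measure their positions again.

**Disagreements:**
- A two-view measurement put the loop's bow about 4 mm too high for a seated pin. The two sight lines missed each other by about 2 mm each, and the same method had read about 3 mm high on the pin in the block, so I relied on the press test.
- The camera fits put the crank's starting angle anywhere from -0.22 to -0.29 rad. The pin went in regardless.

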